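# Find the release notch of the slide case and press it open

### The job

Open the latch of the white slide case with a fingertip: touch down on the grey ledge along its front at the end with the blue dot, then find the hidden notch by feeling your way along it with a light touch. Press the release key inside the notch all the way down so that the black lid pops ajar and stays so, then take the hand away. Leave the lid and everything else on the table alone, and pick nothing up.

Things in the scene. Friction and masses are not known exactly. Their poses are not given: they have to be found in the camera images.
- case: white slide case, fixed to the table, 230 mm deep (x) by 340 mm wide (y); origin on the table under its centre, x pointing away from the ledge to the lid's hinge, y along the ledge, z up. Lid (x above -65 mm) and the white corner blocks at both ends of the ledge (y beyond 80 mm either way) top out about 4 mm higher than the ledge
- ledge_mid (a point): mid-length of the grey ledge's top, at x = -90, y = 0, z = 50 mm in the case's frame, same axes. The ledge is flat, 160 mm long (y), 46 mm deep (x). Somewhere in it is a notch 40 mm long in y, across its whole depth, nearly the same grey; its centre, from y = -30 to +55 mm, is not given: find it. On its floor, 10 mm down, is the release key, which fills the notch
- dot (a point): blue dot, 18 mm across, on top of the white corner block at the -y end of the ledge, at x = -90, y = -95, z = 54 mm in the case's frame, 15 mm outside the end of the grey ledge
- key (a joint): how far the release key is pressed down, 0 (up, its top 10 mm below the ledge) to 0.008 m (fully down, top 18 mm below the ledge). It gives way at about 8 to 9 N, stays where it is left, and raises the lid as it goes down: 0.08 rad when fully down
- lid: black flat lid of the case, 178 x 340 x 7 mm; origin at its hinge line, on the far side of the case, 46 mm above the table; it reaches from there along its own -x. Its z axis is vertical when shut; pressing the key fully down tilts it by 0.08 rad, lifting its front edge by about 14 mm
- dropper: amber dropper bottle, 32 mm across, 85 mm tall; origin under its centre
- jar: glass specimen jar with a green lid, 52 mm across, 70 mm tall; origin under its centre
- dish: closed glass petri dish, 92 mm across, 18 mm tall; origin under its centre
- objective: steel microscope objective standing on end, 30 mm across, 42 mm tall; origin under its centre
- slidebox: yellow slide box, 85 x 32 x 30 mm tall; origin under its centre, x along its length
- brush: flat dusting brush lying down, 150 mm long; origin at the underside of its middle, x along its length

How it is judged:
On the way, in this order (a step that is already met when the one before it is completed fails the run):
1. a fingertip touches the case at the blue-dot end of the ledge (grasp point within 50 mm of the dot, level), the key still up (contact force between the fingers and case above 0.3 N and horizontal distance between the grasp point and dot below 0.05 m and value of joint key below 0.002 m), for 0.05 s.
2. the key is pressed down by the fingers (contact force between the fingers and case above 1 N and value of joint key above 0.0065 m), for 0.05 s.
At the end, for the whole second after the job is handed in: the key stays at least 6 mm down (of 8), the lid stands ajar by more than 0.05 rad, and no loose thing is more than 20 mm from where it began (value of joint key above 0.006 m and angle between lid's own z axis and vertical above 0.05 rad and distance of each of dropper, jar, dish, objective, slidebox, brush from where it was at the start of the episode below 0.02 m); the robot touches nothing.
It fails at once if the case is pressed too hard (over 45 N) (contact force between the fingers and case above 45 N).
It fails at once if the lid is pushed or pried (over 4 N) (contact force between any of the fingers, the arm and lid above 4 N).
It fails at once if a loose thing is moved or lifted by more than 30 mm (distance of any of dropper, jar, dish, objective, slidebox, brush from where it was at the start of the episode above 0.03 m).
It also fails if it takes over 51 s, if anything falls off the work surface, if the arm or the gripper's body presses on something with over 40 N, if the wrist force passes 120 N, or if a joint passes its speed limit or range.

### The arm

A 6-joint arm with a two-finger parallel gripper is mounted at the origin on the work surface. World frame = base frame: x ahead of the robot, y to its left, z up, the work surface at z = 0. Lengths are in m, angles in rad, forces in N, time in s.
With the tool pointing down it reaches from about 0.25 to 0.775 m from the base axis. Payload 4 kg.
Tool frame: the origin (TCP) lies at the very end of the fingers, on their centre line; the grasp point (between the pads) lies 19 mm behind it (env.tcp_to_grasp is the distance from the TCP to the grasp point, in m); z points along the fingers, y is the direction in which the jaws open and shut (so a half turn about z gives the same grasp; the last joint's range is limited). The gripper opens to 85 mm and grips with 20 to 120 N. Pads are 22 mm wide; open, the fingers measure 114 mm over their backs; the gripper's body (76 mm by 85 mm) begins 54 mm behind the grasp point. The pads swing forward as they close: fully open they stand 13 mm farther back than shut.
Start: joints at [1.151, 0.087, 1.371, -0, 1.684, -0.103], TCP at [0.171, 0.523, 0.231] pointing down, gripper open.
Joint ranges: [-3.1, 3.1], [-0.76, 2.03], [0.27, 2.55], [-1.08, 4.22], [0.17, 2.65], [-2.57, 2.57]. Speed limits (rad/s): [2.79, 2.79, 3.14, 3.14, 3.14, 3.14].

### API

Orientations are given as a unit quaternion [x, y, z, w].
In Python, from rig import env gives the robot as it stands.
- The arm moves only by the tool apply_moves, never from a script. Its argument "plan" is a list that holds one entry, the list of rows, each a list of 5 numbers: the shift along the tool's x, y, z in units of 40 mm (1.0 is 40 mm), then the turn about the tool's z in units of 5 degrees (1.0 is 5 degrees), then the finger opening in mm, from 0 to 85.4. A call has 1 to 20 rows; each row is the pose to reach, as a shift and turn from the pose measured when the call began, along the tool's axes at that moment; what a row does not reach only later rows make up. A row lasts 1/8 s, in which the tool goes at most 62.5 mm and 10.7 degrees, less where a joint would pass 70% of its speed; a pose out of reach is approached as far as the arm can. A call with a gripper value outside its range is refused whole. The fingers move at their own pace and stop on an object; "force" is the grip in N (left out, the last holds). Time passes only in rows, so rows that repeat a pose let the fingers close. It gives the time, the measured TCP pose, the force and the opening at its end, in the units of the state.
- env.get_obs(): the state, without advancing time (a new reading comes with each control period).
- env.capture(name): name is "side" or "top"; returns a dict with "img" (420x560x3 uint8, blue, green, red), "intrinsics" (3x3 intrinsics, pixels), "pose" (4x4, takes a point from camera to world coordinates). Camera axes: x right, y up, looking along -z (the intrinsics and any distortion apply to the point x, -y, -z); pixel columns grow to the right and rows downward; lengths in m; the calibration is good to about 2 mm. A picture is of the moment at which its call begins. There is no depth.
- env.job_done(): hands the job in, once; it reports no verdict.
The state is a dict: "clock": time; "qpos": joint angles; "dq": joint speeds; "joint_efforts": joint torques, N m; "tcp_pos": TCP position; "tool_rot": TCP orientation; "wrist_force": force on the tool from outside, world axes, zero at the start; "moment": the same for the moment, N m; "width": finger opening in m.
Only numpy, scipy, OpenCV 4.12 (cv2) and the standard library are available. Lean on these libraries where they do the work, as an engineer would, in place of code of your own. Each camera call takes 0.05 s, during which the arm holds its last target.

## Working session

There is one attempt and no reset: what is moved stays moved. The work goes in short steps, Python scripts to look and compute and a tool call to move; the robot and the scene stay as the last step left them, time stands still between calls to the robot, and variables do not carry over. Pictures are saved under pics/ and viewed, and the job is handed in when it is done.

Besides the shell and the picture viewer there is one more tool, called after ">>>" as name(argument=value, ...) on one line, values as JSON. apply_moves: Moves the arm, as the interface text tells. Its arguments: {"type":"object","properties":{"plan":{"type":"array","items":{"type":"array","items":{"type":"array","items":{"type":"number"}}}},"force":{"type":"number"}},"required":["plan"]}

```bash
mkdir -p pics; python3 - <<'E'
from rig import env
import cv2,numpy as np
o=env.get_obs();print({k:np.round(v,3) for k,v in o.items()},env.tcp_to_grasp)
for n in("top","side"):
    c=env.capture(n);cv2.imwrite(f"pics/{n}0.png",c["img"]);np.savez(f"{n}0.npz",**c);print(n,c["intrinsics"],np.round(c["pose"],4),c.keys())
E
```

```text
{'clock': np.float64(0.0), 'qpos': array([ 1.151,  0.088,  1.372,  0.   ,  1.684, -0.103]), 'dq': array([-0.002,  0.   , -0.001,  0.   ,  0.001,  0.   ]), 'joint_efforts': array([ 2.0000e-03, -3.5187e+01, -3.1327e+01, -0.0000e+00,  1.1000e-02,
        0.0000e+00]), 'tcp_pos': array([0.171, 0.522, 0.23 ]), 'tool_rot': array([ 0.158,  0.987, -0.001, -0.   ]), 'wrist_force': array([-0.181, -0.019,  0.085]), 'moment': array([-0.015, -0.024, -0.013]), 'width': np.float64(0.086)} 0.0187
top [[430.22448291   0.         280.15936098]
 [  0.         430.22448291 215.48756318]
 [  0.           0.           1.        ]] [[ 0.0065  0.9748 -0.2229  0.3653]
 [-1.      0.0067 -0.      0.0415]
 [ 0.0015  0.2229  0.9748  1.0658]
 [ 0.      0.      0.      1.    ]] dict_keys(['img', 'intrinsics', 'pose'])
side [[413.35057941   0.         277.12777506]
 [  0.         413.35057941 212.00319356]
 [  0.           0.           1.        ]] [[ 0.7893  0.4674 -0.3982  0.2185]
 [-0.6137  0.5796 -0.5361 -0.4019]
 [-0.0198  0.6676  0.7443  0.7275]
 [ 0.      0.      0.      1.    ]] dict_keys(['img', 'intrinsics', 'pose'])
```

View pics/top0.png

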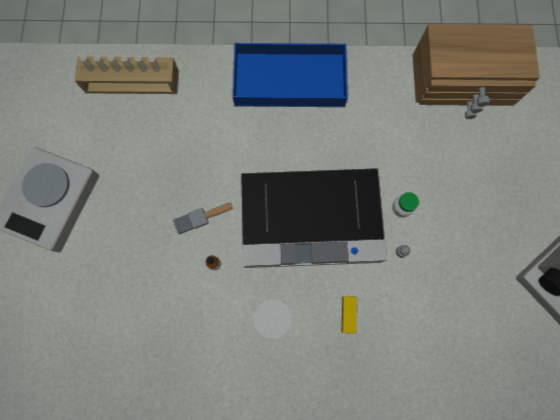

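View pics/side0.png

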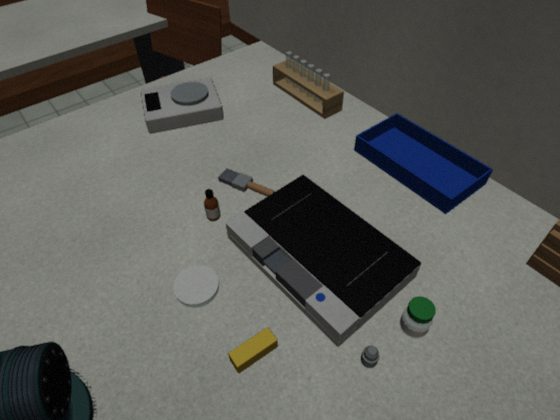

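```bash
cat > h.py <<'E'
import numpy as np,cv2
def ld(n): return dict(np.load(n+".npz"))
def ray(c,u,v):
    K=c["intrinsics"];P=c["pose"]
    d=np.array([(u-K[0,2])/K[0,0],-(v-K[1,2])/K[1,1],-1.]);return P[:3,3],P[:3,:3]@d
def atz(c,u,v,z):
    o,d=ray(c,u,v);return o+d*(z-o[2])/d[2]
def proj(c,p):
    K=c["intrinsics"];P=c["pose"];q=P[:3,:3].T@(np.asarray(p)-P[:3,3]);return K[0,2]+K[0,0]*q[0]/-q[2],K[1,2]-K[1,1]*q[1]/-q[2]
E
python3 - <<'E'
from h import *
t=ld("top0");s=ld("side0")
cv2.imwrite("pics/tc.png",cv2.resize(t["img"][230:275,235:395],None,fx=5,fy=5,interpolation=cv2.INTER_CUBIC))
cv2.imwrite("pics/sc.png",cv2.resize(s["img"][200:340,220:380],None,fx=4,fy=4,interpolation=cv2.INTER_CUBIC))
print(proj(t,[.171,.522,.23]),proj(s,[.171,.522,.23]),proj(s,[0,0,0]))
for n,c in(("t",t),("s",s)):
    b=c["img"].astype(int); m=((b[...,0]>120)&(b[...,2]<80)).astype(np.uint8)
    m=((b[...,0]-b[...,2]>60)).astype(np.uint8)
    k,l,st,ce=cv2.connectedComponentsWithStats(m)
    for i in range(1,k):
        if st[i,4]<200 : print(n,st[i],ce[i],atz(c,*ce[i],.054))
E
```

```text
(np.float64(10.825906294121978), np.float64(423.172657289141)) (np.float64(-13.194815629414279), np.float64(123.53315188273449)) (np.float64(27.38347328938562), np.float64(430.9125987384078))
t [238 105   1   1   1] [238. 105.] [0.88625921 0.15145664 0.054     ]
t [269 105   7   1   7] [272. 105.] [0.88689269 0.06433542 0.054     ]
t [286 105   2   1   2] [286.5 105. ] [0.8871629 0.0271741 0.054    ]
t [291 105   1   1   1] [291. 105.] [0.88724677 0.01564047 0.054     ]
t [300 105   8   1   8] [303.5 105. ] [ 0.88747974 -0.01639942  0.054     ]
t [351 247   7   8  40] [354.  250.5] [ 0.51268905 -0.1339464   0.054     ]
s [391 115   4   2   4] [392.5 115.5] [1.04353536 0.16517075 0.054     ]
s [399 115   3   2   3] [400.         115.66666667] [1.05867139 0.15169524 0.054     ]
s [404 118   1   1   1] [404. 118.] [1.05873906 0.13766973 0.054     ]
s [406 119   3   2   3] [407.         119.66666667] [1.05908278 0.12752106 0.054     ]
s [383 120   3   2   3] [384.         120.33333333] [1.00908811 0.16473598 0.054     ]
s [411 122   3   2   3] [412.         122.66666667] [1.05887176 0.11
[... 1309 characters left out ...]
147   2   2   2] [454.5 147.5] [ 1.05938621 -0.02477214  0.054     ]
s [457 149   1   1   1] [457. 149.] [ 1.05928675 -0.0322587   0.054     ]
s [459 150   4   3   4] [460.5 151. ] [ 1.05947255 -0.04240929  0.054     ]
s [464 153   3   2   3] [465.         153.66666667] [ 1.05940228 -0.0555236   0.054     ]
s [469 156   1   1   1] [469. 156.] [ 1.059459   -0.06694764  0.054     ]
s [471 157   4   3   4] [472.5 158. ] [ 1.05964061 -0.07674046  0.054     ]
s [476 160   4   3   4] [477.5 161. ] [ 1.0594458  -0.09086613  0.054     ]
s [481 163   6   4   6] [483.5 164.5] [ 1.0595287  -0.10732756  0.054     ]
s [316 293   9   8  55] [319.85454545 296.76363636] [ 0.51129752 -0.13212281  0.054     ]
```

View pics/tc.png

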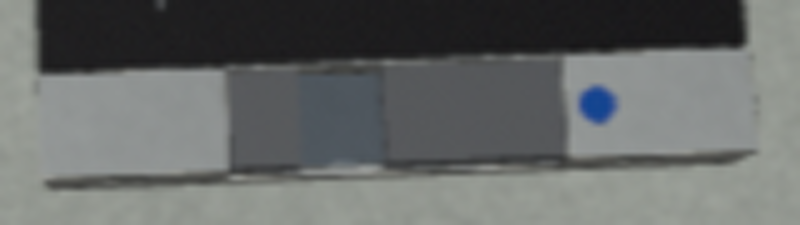

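View pics/sc.png

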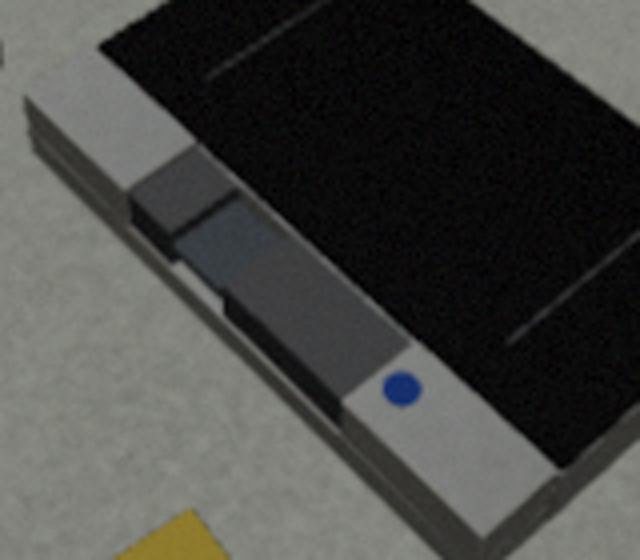

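```bash
python3 - <<'E'
from h import *
t=ld("top0");s=ld("side0")
T=lambda x,y,z:atz(t,235+(x+.5)/5-.5,230+(y+.5)/5-.5,z)
S=lambda x,y,z:atz(s,220+(x+.5)/4-.5,200+(y+.5)/4-.5,z)
print("lid front corners",T(42,73,.054),T(745,47,.054))
print("dot",T(598,104,.054),S(402,388,.054))
print("ledge back ends",T(229,70,.05),T(564,60,.05),"front",T(231,171,.05),T(567,159,.05))
print("notch R",T(384,66,.05),T(384,160,.05),"L(floor)",T(302,115,.04))
print("notch side: L top edge",S(240,190,.05),S(172,237,.05),"R top",S(226,292,.05))
print("side ledge ends",S(197,147,.05),S(411,344,.05),S(130,192,.05),S(342,400,.05))
E
```

```text
lid front corners [0.5259916  0.12936036 0.054     ] [ 0.54077463 -0.20539152  0.054     ]
dot [ 0.51293088 -0.13442791  0.054     ] [ 0.51188089 -0.13221634  0.054     ]
ledge back ends [0.52867589 0.04050906 0.05      ] [ 0.53458669 -0.11954619  0.05      ] front [0.48047306 0.03925636 0.05      ] [ 0.48721132 -0.11962359  0.05      ]
notch R [ 0.53110614 -0.03349257  0.05      ] [ 0.48615858 -0.03305805  0.05      ] L(floor) [0.50870274 0.00534019 0.04      ]
notch side: L top edge [0.5257144  0.00665564 0.05      ] [0.48107736 0.00484407 0.05      ] R top [ 0.48218388 -0.03782702  0.05      ]
side ledge ends [0.52548327 0.04282211 0.05      ] [ 0.53274472 -0.11561828  0.05      ] [0.48099784 0.04086894 0.05      ] [ 0.4877873 -0.1180827  0.05     ]
```

```bash
cat >> h.py <<'E'
from scipy.spatial.transform import Rotation as R
Y=np.array([-.0410,.9992,0]);X=np.array([.9992,.0410,0]);O=np.array([.5085,-.039,.05])
def st():
    from rig import env
    o=env.get_obs();p=np.array(o["tcp_pos"]);Q=R.from_quat(o["tool_rot"]).as_matrix()
    d=p-O
    print("t",o["clock"],"tcp",p.round(4),"case mm",np.round(1000*np.array([d@X-.09,d@Y,p[2]]),1),"F",np.round(o["wrist_force"],2),"w",o["width"])
    ang=np.degrees(np.arctan2(Q[1,1],Q[0,1])-np.arctan2(Y[1],Y[0]))
    print("tool y vs case y deg",ang,"tilt",Q[:,2].round(4),"q",np.round(o["qpos"],3))
    return o,p,Q
def to(cx,cy,z):
    o,p,Q=st();g=O+X*(cx+90)/1000+Y*cy/1000;g[2]=z/1000
    print("units",(Q.T@(g-p)/.04).round(3), "case x unit",(Q.T@X).round(3),"y",(Q.T@Y).round(3))
E
python3 -c "
from h import *
to(-91,-60,120)"
```

```text
t 0.1 tcp [0.1712 0.5222 0.2302] case mm [-404.1  574.6  230.2] F [ 0.71 -0.3  -0.03] w 0.08517289848613839
tool y vs case y deg -20.50107682357806 tilt [-9.0e-04 -1.9e-03 -1.0e+00] q [ 1.151  0.088  1.372  0.     1.684 -0.103]
units [-12.887 -12.113   2.778] case x unit [-0.937  0.35  -0.001] y [ 0.35   0.937 -0.002]
```

>>> apply_moves(plan=[[[-1,-1,0,-0.4,0],[-2,-1.9,0.1,-0.8,0],[-3,-2.8,0.3,-1.2,0],[-4,-3.7,0.5,-1.6,0],[-5,-4.7,0.7,-2,0],[-6,-5.6,0.9,-2.4,0],[-7,-6.6,1,-2.8,0],[-8,-7.5,1,-3.2,0],[-9,-8.5,1,-3.6,0],[-10,-9.4,1,-4.1,0],[-11,-10.3,1,-4.1,0],[-12,-11.3,1.2,-4.1,0],[-12.89,-12.11,1.5,-4.1,0],[-12.89,-12.11,2,-4.1,0],[-12.89,-12.11,2.8,-4.1,0],[-12.89,-12.11,2.8,-4.1,0],[-12.89,-12.11,2.8,-4.1,0]]], force=40)

```text
clock: 2.22
tcp_pos: [0.5105, -0.0989, 0.1199]
tool_rot: [-0.021, 1.0, -0.001, -0.0]
wrist_force: [0.6, -0.2, 0.4]
width: 0.0002
```

```bash
python3 - <<'E'
from h import *
to(-91,-60,54)
from rig import env
for n in("top","side"):
    c=env.capture(n);cv2.imwrite(f"pics/{n}1.png",c["img"])
E
```

```text
t 2.225 tcp [ 0.5105 -0.0989  0.1199] case mm [-90.5 -59.9 119.9] F [ 0.64 -0.21  0.36] w 0.0002103199975375886
tool y vs case y deg 0.010010131643871462 tilt [ 0.     -0.0021 -1.    ] q [-0.299  0.07   1.613 -0.002  1.458 -1.911]
units [0.013 0.002 1.649] case x unit [-1. -0. -0.] y [-0.     1.    -0.002]
```

View pics/side1.png

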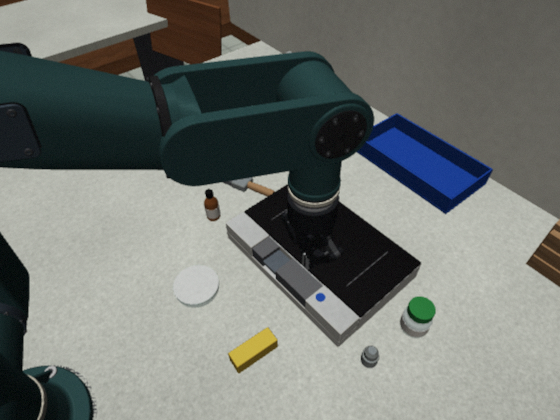

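The picture shows the closed fingertip at about (305, 262), over the dot end of the ledge, with the path below it clear. Next I descend.

>>> apply_moves(plan=[[[0.01,0,0.6,0,0],[0.01,0,1.1,0,0],[0.01,0,1.4,0,0],[0.01,0,1.55,0,0],[0.01,0,1.6,0,0],[0.01,0,1.65,0,0],[0.01,0,1.65,0,0]]])

```text
clock: 3.2
tcp_pos: [0.5111, -0.0993, 0.0553]
tool_rot: [-0.021, 1.0, -0.002, 0.001]
wrist_force: [0.3, 0.0, 0.2]
width: 0.0002
```

```bash
python3 - <<'E'
from h import *
to(-91,-60,50)
E
```

```text
t 3.2 tcp [ 0.5111 -0.0993  0.0553] case mm [-89.9 -60.3  55.3] F [0.34 0.03 0.2 ] w 0.00015981803766710733
tool y vs case y deg 0.019559559618021687 tilt [ 0.0029 -0.003  -1.    ] q [-0.3    0.124  1.69  -0.002  1.324 -1.911]
units [0.028 0.009 0.133] case x unit [-1.    -0.     0.003] y [-0.     1.    -0.003]
```

>>> apply_moves(plan=[[[0.02,0,0.03,0,0],[0.02,0,0.05,0,0],[0.02,0,0.07,0,0],[0.02,0,0.09,0,0],[0.02,0,0.09,0,0]]])

```text
clock: 3.82
tcp_pos: [0.5102, -0.0993, 0.0516]
tool_rot: [-0.021, 1.0, -0.001, 0.001]
wrist_force: [-0.1, 0.2, 0.3]
width: 0.0
```

>>> apply_moves(plan=[[[0,0,0.02,0,0],[0,0,0.04,0,0],[0,0,0.04,0,0]]])

```text
clock: 4.2
tcp_pos: [0.5103, -0.0993, 0.0501]
tool_rot: [-0.021, 1.0, -0.002, 0.001]
wrist_force: [-0.8, 0.2, -0.0]
width: -0.0
```

>>> apply_moves(plan=[[[0,0,0.02,0,0],[0,0,0.03,0,0],[0,0,0.03,0,0]]])

```text
clock: 4.58
tcp_pos: [0.5103, -0.0994, 0.05]
tool_rot: [-0.021, 1.0, -0.002, 0.001]
wrist_force: [-3.1, 1.1, 7.0]
width: -0.0001
```

Contact at z = 50.0 mm with 7 N, about 35 mm from the dot. I'll ease off to a light touch and slide toward +y.

>>> apply_moves(plan=[[[0,0,0.015,0,0],[0,0.1,0.015,0,0],[0,0.25,0.015,0,0],[0,0.4,0.015,0,0],[0,0.55,0.015,0,0],[0,0.7,0.015,0,0],[0,0.7,0.015,0,0]]])

```text
clock: 5.45
tcp_pos: [0.5097, -0.0707, 0.05]
tool_rot: [-0.021, 1.0, -0.002, 0.002]
wrist_force: [0.5, -1.3, 5.2]
width: 0.0001
```

```bash
python3 - <<'E'
from h import *
to(-91,0,50)
E
```

```text
t 5.45 tcp [ 0.5097 -0.0707  0.05  ] case mm [-90.1 -31.8  50. ] F [ 0.53 -1.33  5.15] w 0.00010121446527047017
tool y vs case y deg 0.06456839806476915 tilt [ 0.0045 -0.0031 -1.    ] q [-0.247  0.116  1.711 -0.002  1.31  -1.859]
units [ 0.023  0.794 -0.002] case x unit [-1.    -0.001  0.004] y [-0.001  1.    -0.003]
```

>>> apply_moves(plan=[[[0.01,0.15,0.015,0,0],[0.01,0.3,0.015,0,0],[0.01,0.45,0.015,0,0],[0.01,0.6,0.015,0,0],[0.01,0.75,0.015,0,0],[0.01,0.75,0.015,0,0]]])

```text
clock: 6.2
tcp_pos: [0.5087, -0.0401, 0.0501]
tool_rot: [-0.021, 1.0, -0.002, 0.003]
wrist_force: [0.0, -0.5, 5.5]
width: -0.0003
```

>>> apply_moves(plan=[[[0.01,0.06,0.015,0,0],[0.01,0.12,0.015,0,0],[0.01,0.12,0.015,0,0]]])

```text
clock: 6.58
tcp_pos: [0.5086, -0.0351, 0.0501]
tool_rot: [-0.022, 1.0, -0.002, 0.004]
wrist_force: [-0.2, -2.3, 4.7]
width: 0.0
```

>>> apply_moves(plan=[[[0.01,0.06,0.015,0,0],[0.01,0.12,0.015,0,0],[0.01,0.12,0.015,0,0]]])

```text
clock: 6.95
tcp_pos: [0.5085, -0.0301, 0.05]
tool_rot: [-0.022, 1.0, -0.002, 0.004]
wrist_force: [-0.1, -1.4, 6.2]
width: 0.0003
```

```bash
python3 - <<'E'
from h import *
to(-91,24,50)
E
```

```text
t 6.95 tcp [ 0.5085 -0.0301  0.05  ] case mm [-89.6   8.9  50. ] F [-0.07 -1.38  6.17] w 0.0003348182597649382
tool y vs case y deg 0.16301921600214883 tilt [ 0.0091 -0.0042 -1.    ] q [-0.169  0.101  1.726 -0.003  1.304 -1.783]
units [ 0.034  0.378 -0.002] case x unit [-1.    -0.003  0.009] y [-0.003  1.    -0.005]
```

>>> apply_moves(plan=[[[0.01,0.05,0.012,0,0],[0.01,0.1,0.012,0,0],[0.01,0.1,0.012,0,0]]])

```text
clock: 7.32
tcp_pos: [0.507, -0.025, 0.0484]
tool_rot: [-0.022, 1.0, -0.001, 0.003]
wrist_force: [-0.3, 0.4, 0.1]
width: 0.0004
```

>>> apply_moves(plan=[[[0.01,0.05,0.012,0,0],[0.01,0.1,0.012,0,0],[0.01,0.1,0.012,0,0]]])

```text
clock: 7.7
tcp_pos: [0.506, -0.0206, 0.0475]
tool_rot: [-0.022, 1.0, -0.001, 0.003]
wrist_force: [0.2, 0.9, 0.0]
width: -0.0001
```

The force fell to zero and the tip dropped below the ledge, so the notch is found. I'll centre in it and lower toward the key.

>>> apply_moves(plan=[[[-0.02,0.08,0,0,0],[-0.02,0.15,0,0,0],[-0.02,0.15,0.06,0,0],[-0.02,0.15,0.12,0,0],[-0.02,0.15,0.12,0,0]]])

```text
clock: 8.32
tcp_pos: [0.5063, -0.0146, 0.0423]
tool_rot: [-0.022, 1.0, -0.001, 0.002]
wrist_force: [-0.5, 0.0, -0.7]
width: -0.0001
```

```bash
python3 - <<'E'
from h import *
to(-91,25,40)
E
```

```text
t 8.325 tcp [ 0.5063 -0.0146  0.0423] case mm [-91.2  24.5  42.3] F [-0.53  0.03 -0.7 ] w -9.640168978644911e-05
tool y vs case y deg 0.20049992029010164 tilt [ 0.0049 -0.0017 -1.    ] q [-1.400e-01  1.060e-01  1.738e+00 -1.000e-03  1.292e+00 -1.755e+00]
units [-0.005  0.013  0.057] case x unit [-1.    -0.003  0.005] y [-0.004  1.    -0.002]
```

>>> apply_moves(plan=[[[0,0,0.03,0,0],[0,0,0.06,0,0],[0,0,0.09,0,0],[0,0,0.12,0,0],[0,0,0.15,0,0],[0,0,0.17,0,0],[0,0,0.19,0,0],[0,0,0.19,0,0]]])

```text
clock: 9.32
tcp_pos: [0.5064, -0.0147, 0.036]
tool_rot: [-0.022, 1.0, -0.001, 0.002]
wrist_force: [-3.0, -0.8, 6.7]
width: -0.0
```

>>> apply_moves(plan=[[[0,0,0.04,0,0],[0,0,0.07,0,0],[0,0,0.1,0,0],[0,0,0.12,0,0],[0,0,0.13,0,0],[0,0,0.13,0,0]]])

```text
clock: 10.07
tcp_pos: [0.5063, -0.0147, 0.0321]
tool_rot: [-0.022, 1.0, -0.001, 0.002]
wrist_force: [-3.3, 1.0, 6.5]
width: 0.0
```

>>> apply_moves(plan=[[[0,0,0.04,0,0],[0,0,0.06,0,0],[0,0,0.08,0,0],[0,0,0.08,0,0]]])

```text
clock: 10.58
tcp_pos: [0.5064, -0.0147, 0.0319]
tool_rot: [-0.022, 1.0, -0.001, 0.003]
wrist_force: [-7.2, 1.0, 15.4]
width: -0.0001
```

The key has bottomed out: z is 31.9 mm and the force rose to 15 N. I'll retreat straight up, with a slight shift away from the lid since it's now raised.

>>> apply_moves(plan=[[[0,0,-0.1,0,0],[0.02,0,-0.3,0,0],[0.05,0,-0.6,0,0],[0.05,0,-1,0,0],[0.05,0,-1.6,0,0],[0.05,0,-2.4,0,0],[0.05,0,-3.4,0,0],[0.05,0,-4,0,0],[0.05,0,-4,0,0]]])

```text
clock: 11.7
tcp_pos: [0.5051, -0.0146, 0.1953]
tool_rot: [-0.022, 1.0, -0.002, 0.006]
wrist_force: [0.1, 0.9, -0.4]
width: -0.0001
```

>>> apply_moves(plan=[[[1,0.5,0,0,0],[2,1.5,0,0,0],[3,2.5,0,0,0],[3,3.5,0,0,0],[3,4.5,0,0,0],[3,5.5,0,0,0],[3,5.5,0,0,0],[3,5.5,0,0,0]]])

```text
clock: 12.7
tcp_pos: [0.3749, 0.1992, 0.192]
tool_rot: [-0.023, 1.0, -0.002, 0.005]
wrist_force: [0.8, 0.3, 0.3]
width: 0.0001
```

```bash
python3 - <<'E'
from h import *
st()
from rig import env
for n in("top","side"):
    c=env.capture(n);cv2.imwrite(f"pics/{n}2.png",c["img"])
    if n=="side": cv2.imwrite("pics/sc2.png",np.hstack([cv2.resize(i[160:340,210:420],None,fx=1.9,fy=1.9) for i in(ld("side0")["img"],c["img"])]))
E
```

```text
t 12.7 tcp [0.3749 0.1992 0.192 ] case mm [-213.8  243.5  192. ] F [0.75 0.26 0.34] w 6.672835510739686e-05
tool y vs case y deg 0.2282467525824256 tilt [ 0.0096 -0.0044 -0.9999] q [ 0.361 -0.191  1.714 -0.008  1.611 -1.256]
```

View pics/sc2.png

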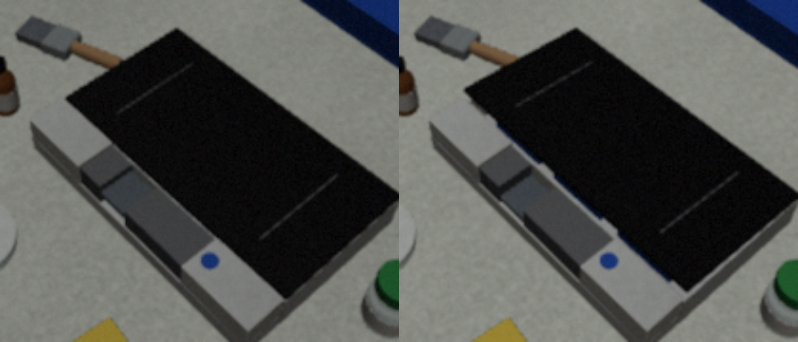

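View pics/top2.png

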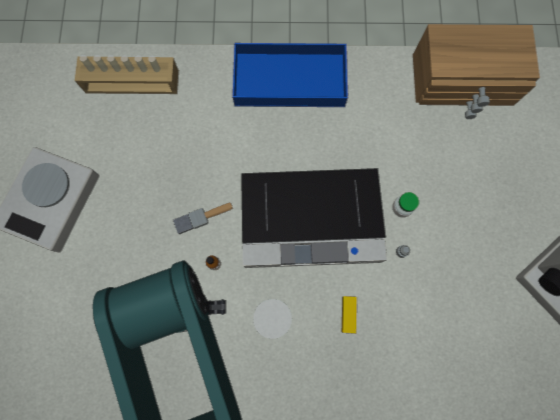

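The before/after crop shows a gap under the lid's front edge, running from about (500,125) to (675,280). The notch key also sits lower. In the top view nothing has moved and the hand is clear, at about (215,307).

```bash
python3 -c "
from rig import env
print(env.job_done())"
```

```text
the job is handed in; nothing more can be done
None
```

The latch is open: the release key is pressed fully down, the black lid stands ajar, and the hand is clear. I handed the job in at about 12.7 s of the 51 s allowed; no verdict is reported.

- **Touch-down:** with the gripper shut, I touched the ledge about 35 mm from the blue dot. Contact came at z = 50 mm, at up to 7 N.
- **Finding the notch:** I slid along the ledge at about 5 N. At about y = +14 mm in the case's frame, the force fell to zero and the tip dropped. The notch also showed faintly in the first pictures, centred near y = +25 mm, and that agreed with what I felt. I used the picture to centre the finger.
- **Pressing the key:** I pressed until it bottomed out at z = 31.9 mm, about 18 mm below the ledge, where the force rose to 15 N. Then I lifted straight up and moved away.

**Last checks:** the side picture shows the lid's front edge raised and staying up. In the top view, the loose things are where they started. The wrist force is near zero, so the robot is touching nothing. I did not measure the lid's angle in numbers. No check failed or disagreed.

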